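Zero the thickness gauge, shim the tile and hold it flush

ROBOT

A 6-joint arm with a two-finger parallel gripper is mounted at the origin on the work surface. World frame = base frame: x ahead of the robot, y to its left, z up, the work surface at z = 0. Lengths are in m, angles in rad, forces in N, time in s.
With the tool pointing down it reaches from about 0.35 to 0.975 m from the base axis. Payload 17.4 kg.
Tool frame: the origin (TCP) lies on the centre line of the jaws, within the pads' length; the fingertips stand 19 mm ahead of it and the grasp point (between the pads) is the TCP; x points along the fingers, y is the direction in which the jaws open and shut, and the axes are right-handed (so a half turn about x gives the same grasp; the last joint's range is limited). The gripper opens to 85 mm and grips with 20 to 120 N. Pads are 22 mm wide; open, the fingers measure 114 mm over their backs; the gripper's body (76 mm by 85 mm) begins 54 mm behind the grasp point. The pads swing forward as they close: fully open they stand 13 mm farther back than shut.
Start: joints at [1.136, 0.116, 1.442, -0, 1.584, -0.038], TCP at [0.261, 0.623, 0.25] pointing down, gripper open.
Joint ranges: [-2.83, 2.83], [-0.83, 2.19], [0.07, 2.5], [-1.14, 4.28], [0.01, 3], [-2.97, 2.97]. Speed limits (rad/s): [1.89, 1.89, 2.22, 3.14, 3.14, 3.14].

INTERFACE

Orientations are given as a rotation vector (axis times angle).
In Python, from bench import env gives the robot as it stands. The module is installed in compiled form; this text tells all that it offers.
- The arm moves only by the tool servo_tool, never from a script. Its argument "commands" is a list of rows, each a list of 6 numbers: the shift along the tool's x, y, z in m, then the turn, a rotation vector about the tool's x, y, z in degrees. A call has 1 to 8 rows; each row is the pose to reach, as a shift and turn from the pose commanded when the call began, along the tool's axes at that moment; what a row does not reach only later rows make up. A row lasts 1/8 s, in which the tool goes at most 62.5 mm and 10.7 degrees, less where a joint would pass 70% of its speed; a pose out of reach is approached as far as the arm can. A call with a gripper value outside its range is refused whole. "hand" is the finger opening in m, from 0 to 0.0854, set as the call begins (left out, the last holds). The fingers move at their own pace and stop on an object; the grip force is fixed at half the most. Time passes only in rows, so rows that repeat a pose let the fingers close. It gives the time, the measured TCP pose, the force and the opening at its end, in the units of the state.
- env.read_state(): the state, without advancing time (a new reading comes with each control period).
- env.capture(name): name is "scene" or "top"; returns a dict with "img" (420x560x3 uint8, red, green, blue), "fx", "fy", "cx", "cy" (pixels), "eye" and "rotation" of the camera in the world. Camera axes: x right, y down, z forward; pixel columns grow to the right and rows downward; lengths in m; the calibration is good to about 2 mm. A picture is of the moment at which its call begins. There is no depth.
- env.finish_job(): hands the job in, once; it reports no verdict.
Trained networks look in the newest picture that a camera, given by its name, has taken for a name from the list of things; names that differ only in an ending like _2 or _b are one class to them, and where a whole thing is asked for, a point or a joint stands for the part that bears it (a point fixed in the world has none). Each returns a list of dicts, best first, with "score" (0 to 1); they miss things now and then, are a little off and sometimes report something else, mostly with a low value. They report only what shows in the picture. A call takes as long as a camera call. They do not tell look-alikes from the thing itself.
- env.find_in(name, camera): "point" ([column, row] as shares, 0 to 1, of the picture: columns of its width, rows of its height, amid what is visible of it).
- env.masks_of(name, camera): "pixels" (420x560 bool, what is visible of it) and "point" ([column, row] as shares, 0 to 1, of the picture: columns of its width, rows of its height, amid what is visible of it).
The state is a dict: "time": time; "joint_positions": joint angles; "dq": joint speeds; "effort": joint torques, N m; "position": TCP position; "eef_rot": TCP orientation; "ft_force": force on the tool from outside, world axes, zero at the start; "torque": the same for the moment, N m; "opening": finger opening in m.
Only numpy, scipy, OpenCV 4.12 (cv2) and the standard library are available. Lean on these libraries where they do the work, as an engineer would, in place of code of your own. Each camera call takes 0.05 s, during which the arm holds its last target. There are 200 camera calls.

TASK

First turn the thickness gauge's dial knob until the pointer stands at the long zero mark. Then slide the blade of the aluminium spacer, flat on the steel pad, under the sprung white tile on the side where the gap is high enough for it, all the way in until its upright handle comes up to the tile's free edge, and let go of it. Finally press the tile down with your fingertips until it lies flush on the spacer, pressing firmly but not hard, and finish while still holding it down; leave the other things on the bench where they are.

Things in the scene. Friction and masses are not known exactly. Their poses are not given: they have to be found in the camera images.
- gauge: thickness gauge, fixed: grey base plate 10 mm thick, x -80 to +90, y -75 to +175 mm, carrying two steel pads (at y -32 and +32 mm) under a hinged white tile, and a round dial housing (88 mm across, top 51 mm above the bench) centred at x 0, y +122 mm. Origin on the bench under the middle of the tile's width. +x points to the open side of the gap, away from the robot
- pad_low: the lower steel pad, 135 (x) x 56 (y) x 6 mm, axes as the gauge's, x -50 to +85 mm there; origin at the centre of its underside; top 16 mm above the bench. On the gauge's -y or +y side, at random. With the tile raised the gap over it is 21 mm at the tile's free edge, 17.5 mm at 50 mm further in, 14 mm when level: the spacer's 14 mm blade enters here
- pad_tall: the taller steel pad, 135 x 56 x 17 mm, on the other side; origin at the centre of its underside, top 27 mm above the bench. The gap over it is at most 10.5 mm: too low for the spacer
- tile (a joint): the tile's hinge angle, rad: +0.08 raised against its stop, where a spring keeps it; 0 level, that is flat on the spacer once that is in. Pressed 70 mm from the hinge it goes down with 2 to 3 N until it meets the spacer, then is rigid; let go, it springs up. Keep the press under 60 N
- tile_press (a point): point to press, on the top of the tile (95 (x) x 130 (y) x 8 mm; hinge along y at gauge x -55, z 34 mm; free edge at gauge x +40 mm), mid-width, 70 mm from the hinge, 25 mm from the free edge; 40 mm to either side along y serves too. 38 mm above the bench when level, 5.5 mm more when raised. x from hinge to free edge
- knob (a joint): angle of the dial's knob, rad, positive counter-clockwise seen from above; 0 when its pointer stands at the long zero mark, on the gauge's +x side of the dial. Starts 0.5 to 1.3 rad off, counter-clockwise; stays where it is left (friction 0.03 N m)
- knob_grip (a point): middle of the knob's black bar grip, on the knob's axis, 73 mm above the bench. The bar is 44 mm long, 14 mm wide (grasp across this), its top 12 mm above this point; under it a disc 52 mm across, top 16 mm below this point. Turns with the knob: x along the bar towards the pointer end
- spacer_grip (a point): grasp point on the spacer, a loose aluminium L, 0.17 kg: flat foot 75 x 36 x 14 mm with an upright handle post on its rear end, 20 (x) x 24 (y) mm, 65 mm above the foot. The point is on the post's centre line, 60 mm above the underside, 19 mm below the post's top, 10 mm behind its front face. x along the foot: post at the +x end, the 55 mm blade points to -x. Starts standing on its foot
- spacer_blade (a point): centre of the spacer's blade (the 55 x 36 x 14 mm part in front of the post), 37.5 mm to -x of the grasp point and 53 mm below it, 7 mm above the underside; same axes
- flask: glass flask with a long neck, 86 mm across, 130 mm high, origin at its underside; leave it
- bottle: amber bottle 56 mm across, 130 mm high, origin at its underside; leave it
- beaker: glass beaker 72 mm across, 90 mm high, origin at its underside; leave it
- stopper: cork stopper 34 mm across, 32 mm high, origin at its underside; leave it
- clamp: small dark steel clamp boss with a thumb screw, 85 x 26 x 26 mm, origin under its block; leave it
- spatula: spatula 180 mm long, lying on the bench; leave it
Mind the look-alikes: they are no part of the job. Of the things like the part that bears spacer_grip, leave any that is yellow; of the rest the smaller one is meant.

How it is judged:
On the way, in this order (a step that is already met when the one before it is completed fails the run):
1. the knob's pointer stands at the zero mark (value of joint knob between -0.15 and 0.15 rad), for 0.3 s.
2. the spacer's blade is fully in the gap over the low pad, resting there, released (x of spacer_blade in the frame of gauge between 0.004 and 0.0255 m and y of spacer_blade in the frame of pad_low between -0.017 and 0.017 m and z of spacer_blade in the frame of pad_low between 0.01 and 0.0165 m and angle between the x axis of spacer_blade and the x axis of gauge, either way round below 0.2 rad and contact force between the fingers and spacer below 0.5 N), for 0.2 s.
At the end, for the whole second after the job is handed in: knob at zero within 0.15 rad; spacer let go, resting on the low pad within 17 mm of its middle line and 0.2 rad of straight, handle within 13 mm of the tile edge; tile level within 0.02 rad, still, bearing on the spacer with over 1.5 N, the fingers still pressing it with over 2 N (all of step 1 and all of step 2 and value of joint tile between -0.02 and 0.02 rad and velocity of joint tile between -0.05 and 0.05 rad/s and contact force between tile and spacer above 1.5 N and contact force between the fingers and tile above 2 N); the arm keeps its last pose, push and grip.
It fails at once if the tile is pressed or struck with more than 60 N (contact force between the fingers and tile above 60 N).
It fails at once if another thing on the bench is moved more than 30 mm (distance of any of flask, bottle, beaker, stopper, clamp, spatula from where it was at the start of the episode above 0.03 m).
It also fails if it takes over 58 s, if anything falls off the work surface, if the arm or the gripper's body presses on something with over 40 N, if the wrist force passes 120 N, or if a joint passes its speed limit or range.

## Working session

There is one attempt and no reset: what is moved stays moved. The work goes in short steps, Python scripts to look and compute and a tool call to move; the robot and the scene stay as the last step left them, time stands still between calls to the robot, and variables do not carry over. Pictures are saved under pics/ and viewed, about 8 in all and at most 12, crops included, and the job is handed in when it is done.

Besides the shell and the picture viewer there is one more tool, called after "Call:" by a JSON object that holds its "method" and its "body". servo_tool: Moves the arm, as the interface text tells. Its arguments: {"type":"object","properties":{"commands":{"type":"array"},"hand":{"type":"number"}},"required":["commands"]}

```bash
mkdir -p pics
cat > h.py <<'E'
import numpy as np, cv2
from bench import env
from scipy.spatial.transform import Rotation as R
def cap(n):
    c=env.capture(n); c['K']=np.array([[c['fx'],0,c['cx']],[0,c['fy'],c['cy']],[0,0,1]]); c['rotation']=np.array(c['rotation']);c['eye']=np.array(c['eye']); return c
def ray(c,uv,z):
    d=c['rotation']@np.linalg.inv(c['K'])@np.array([uv[0],uv[1],1.]); return c['eye']+d*(z-c['eye'][2])/d[2]
def proj(c,P):
    q=(np.atleast_2d(P)-c['eye'])@c['rotation']; q=q@c['K'].T; return q[:,:2]/q[:,2:]
def save(img,f): cv2.imwrite('pics/'+f,cv2.cvtColor(img,cv2.COLOR_RGB2BGR))
E
python3 - <<'E'
from h import *
s=env.read_state(); print(s)
for n in ['top','scene']:
    c=cap(n); save(c['img'],n+'0.png'); print(n,c['eye'],c['rotation'].round(3).tolist(),c['fx'],c['cx'],c['cy'])
    for t in ['gauge','pad_low','pad_tall','tile','knob','spacer_grip','flask','bottle','beaker','stopper','clamp','spatula']:
        for d in env.find_in(t,n)[:4]:
            p=np.array(d['point'])*[560,420]; print(t,round(d['score'],2),p.round(),ray(c,p,0.03).round(3))
E
```

```text
{'time': 0.0, 'joint_positions': array([ 1.13619020e+00,  1.16522969e-01,  1.44230144e+00,  1.74320459e-07,
        1.58398321e+00, -3.77827984e-02]), 'dq': array([-2.20667300e-04,  1.76336697e-04, -1.79153459e-03, -2.51781998e-04,
       -3.28552125e-04, -8.22692123e-05]), 'effort': array([ 2.01549890e-03, -7.31993794e+01, -6.32480621e+01,  2.28725644e-04,
        6.36843557e-03,  3.77898928e-06]), 'position': array([0.26080591, 0.6223926 , 0.24951475]), 'eef_rot': array([ 0.31037346,  1.54857297, -0.31223897]), 'ft_force': array([-0.05231386,  0.34100866,  0.2478375 ]), 'torque': array([ 0.00413734, -0.03597967, -0.06067966]), 'opening': 0.08561046737466466}
top [ 0.44786267 -0.08315354  1.3018136 ] [-2.15, 2.183, -0.06] 454.077551853098 271.9822122503851 211.38300708933866Traceback (most recent call last):
  File "<stdin>", line 7, in <module>
  File "h.py", line 7, in ray
    d=c['rotation']@np.linalg.inv(c['K'])@np.array([uv[0],uv[1],1.]); return c['eye']+d*(z-c['eye'][2])/d[2]
                                                                                                        ~^^^
IndexError: invalid index to scalar variable.
```

```bash
sed -i "s/c\['rotation'\]=np.array(c\['rotation'\])/c['rotation']=R.from_rotvec(c['rotation']).as_matrix()/" h.py
python3 - <<'E'
from h import *
for n in ['top','scene']:
    c=cap(n); save(cv2.resize(c['img'],(784,588)),n+'0.png'); print(n,c['eye'],c['rotation'].round(3).tolist(),c['fx'],c['cx'],c['cy'])
    for t in ['gauge','pad_low','pad_tall','tile','knob','spacer_grip','flask','bottle','beaker','stopper','clamp','spatula']:
        for d in env.find_in(t,n)[:4]:
            p=np.array(d['point'])*[560,420]; print(t,round(d['score'],2),p.round(),ray(c,p,0.03).round(3))
E
```

```text
top [ 0.44786267 -0.08315354  1.3018136 ] [[-0.014, -0.997, 0.082], [-1.0, 0.016, 0.027], [-0.028, -0.082, -0.996]] 454.077551853098 271.9822122503851 211.38300708933866
gauge 0.85 [206. 233.] [0.495 0.137 0.03 ]
pad_low 0.7 [230. 200.] [0.589 0.068 0.03 ]
pad_tall 0.79 [210. 203.] [0.579 0.125 0.03 ]
tile 0.75 [222. 228.] [0.51  0.091 0.03 ]
knob 0.5 [178. 233.] [0.496 0.215 0.03 ]
spacer_grip 0.9 [353. 291.] [ 0.33  -0.271  0.03 ]
spacer_grip 0.85 [350. 251.] [ 0.438 -0.264  0.03 ]
spacer_grip 0.79 [382. 212.] [ 0.545 -0.358  0.03 ]
flask 0.63 [206. 131.] [0.787 0.136 0.03 ]
flask 0.44 [117. 179.] [0.652 0.393 0.03 ]
bottle 0.62 [117. 179.] [0.652 0.391 0.03 ]
beaker 0.73 [316. 131.] [ 0.782 -0.177  0.03 ]
beaker 0.71 [224. 228.] [0.51  0.086 0.03 ]
stopper 0.54 [325. 271.] [ 0.384 -0.195  0.03 ]
clamp 0.45 [380. 155.] [ 0.709 -0.355  0.03 ]
clamp 0.27 [225. 226.] [0.514 0.085 0.03 ]
spatula 0.67 [425. 206.] [ 0.561 -0.475  0.03 ]
spatula 0.24 [352. 248.] [ 0.448 -0.269  0.03 ]
scene [ 1.18158388 -0.60957338  0.81201955] [[0.669, 0.49, -0.559], [0.743, -0.449, 0.496], [-0.008, -0.7
[... 251 characters left out ...]

pad_tall 0.9 [342. 192.] [0.571 0.135 0.03 ]
tile 0.77 [315. 189.] [0.514 0.089 0.03 ]
tile 0.55 [227. 338.] [ 0.727 -0.367  0.03 ]
knob 0.52 [339. 160.] [0.462 0.238 0.03 ]
spacer_grip 0.97 [192. 245.] [ 0.466 -0.277  0.03 ]
spacer_grip 0.81 [169. 221.] [ 0.354 -0.272  0.03 ]
spacer_grip 0.67 [175. 286.] [ 0.544 -0.373  0.03 ]
spacer_grip 0.36 [407. 229.] [0.779 0.145 0.03 ]
flask 0.57 [411. 231.] [0.79  0.146 0.03 ]
bottle 0.76 [424. 160.] [0.633 0.42  0.03 ]
beaker 0.57 [317. 290.] [ 0.762 -0.152  0.03 ]
stopper 0.61 [206. 213.] [ 0.394 -0.186  0.03 ]
stopper 0.34 [337. 159.] [0.458 0.236 0.03 ]
clamp 0.64 [227. 340.] [ 0.732 -0.369  0.03 ]
spatula 0.63 [135. 328.] [ 0.583 -0.489  0.03 ]
```

View pics/top0.png

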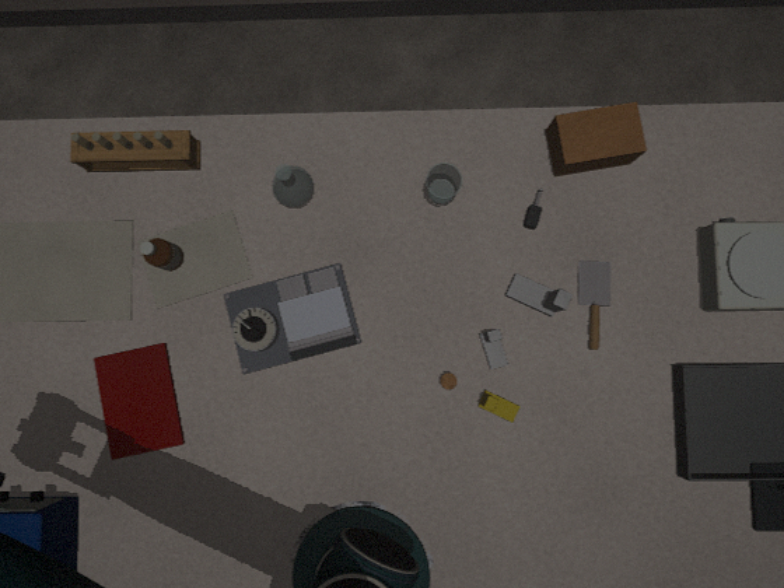

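View pics/scene0.png

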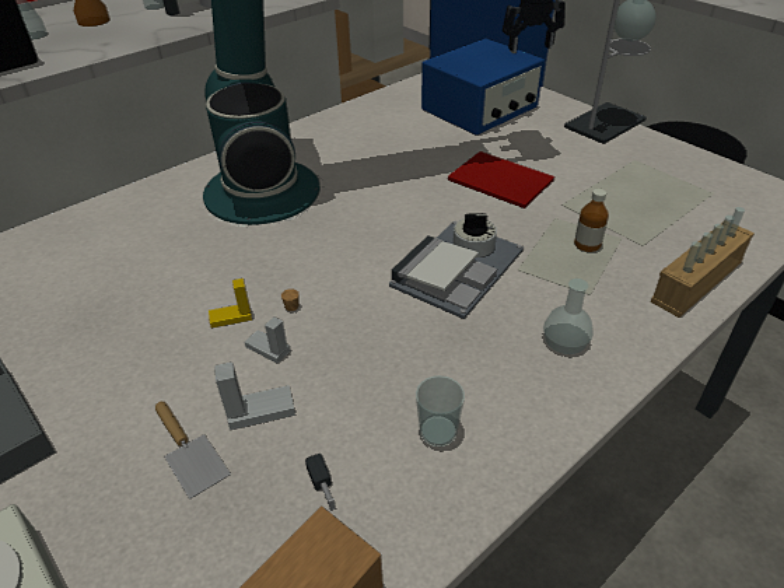

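Run:
```python
from h import *
t=cap('top'); s=cap('scene')
def crop(c,x,y,w,h,W,H):
    im=cv2.resize(c['img'][y:y+h,x:x+w],(W,H),interpolation=cv2.INTER_CUBIC); 
    im=np.clip(im.astype(float)*1.5,0,255).astype(np.uint8); return im
a=crop(t,155,180,110,90,440,360); b=crop(s,270,145,110,85,360,278)
a=crop(t,155,182,110,88,440,352); 
b=crop(s,272,146,110,88,360,288)
d=crop(t,330,180,90,125,180,250); e=crop(s,140,190,80,120,160,240)
# layout
im=np.zeros((600,800,3),np.uint8); im[:352,:440]=a; im[:288,440:800]=b
d=crop(t,330,180,90,62*2,176,248); im[352:600,:176]=d
d=crop(s,140,190,80,62,320,248); im[352:600,180:500]=d
d=crop(t,330,230,50,50,248,248); im[352:600,505:753]=d
save(im,'crops.png')
for n in ['knob','tile','spacer_grip','gauge']:
  for c,nm in ((t,'top'),(s,'scene')):
    for m in env.masks_of(n,nm)[:3]:
        cs,_=cv2.findContours(m['pixels'].astype(np.uint8),0,2); k=max(cs,key=cv2.contourArea)
        print(n,nm,round(m['score'],2),cv2.approxPolyDP(k,2,True)[:,0].tolist())
```

```text
knob top 0.77 [[172, 228], [171, 238], [174, 242], [180, 244], [188, 239], [189, 232], [185, 227]]
knob top 0.23 [[101, 173], [100, 178], [110, 190], [122, 192], [130, 184], [125, 176], [113, 170]]
knob scene 0.79 [[333, 153], [331, 164], [334, 167], [342, 168], [349, 163], [347, 152]]
knob scene 0.6 [[338, 186], [326, 198], [344, 206], [354, 196], [354, 192]]
tile top 0.9 [[242, 205], [198, 216], [206, 247], [250, 236]]
tile top 0.43 [[241, 188], [236, 190], [241, 200], [236, 206], [222, 207], [220, 196], [226, 193], [215, 195], [219, 209], [201, 215], [196, 200], [160, 211], [167, 247], [174, 266], [257, 244]]
tile scene 0.91 [[340, 181], [312, 172], [288, 196], [318, 205]]
tile scene 0.37 [[333, 152], [331, 164], [337, 168], [345, 167], [348, 164], [347, 153]]
spacer_grip top 0.73 [[344, 282], [343, 291], [363, 301], [367, 300], [369, 289], [349, 280]]
spacer_grip top 0.69 [[366, 197], [361, 209], [363, 212], [390, 225], [404, 220], [407, 212], [405, 209], [393, 207], [370, 196]]
spacer_grip top 0.63 [[356, 235], [342, 238], [350, 263], [361, 260]]
spacer_grip scene 0.89 [[194, 226], [190, 230], [190, 235], [182, 237], [175, 243], [175, 247], [199, 259], [207, 251], [201, 228]]
spacer_grip scene 0.89 [[173, 199], [166, 201], [169, 212], [167, 218], [149, 222], [150, 234], [179, 228]]
spacer_grip scene 0.61 [[153, 261], [154, 274], [165, 306], [210, 295], [205, 276], [174, 283], [170, 280], [166, 260]]
gauge top 0.84 [[241, 188], [237, 189], [241, 201], [233, 207], [224, 208], [218, 197], [218, 209], [205, 214], [200, 212], [196, 200], [160, 211], [174, 266], [256, 245], [250, 213]]
gauge scene 0.64 [[372, 176], [356, 170], [345, 152], [333, 153], [312, 169], [305, 168], [282, 190], [278, 203], [331, 227], [341, 214], [331, 220], [292, 204], [290, 200], [295, 199], [317, 206], [337, 186], [342, 186], [355, 193], [349, 205], [370, 182]]
```

View pics/crops.png

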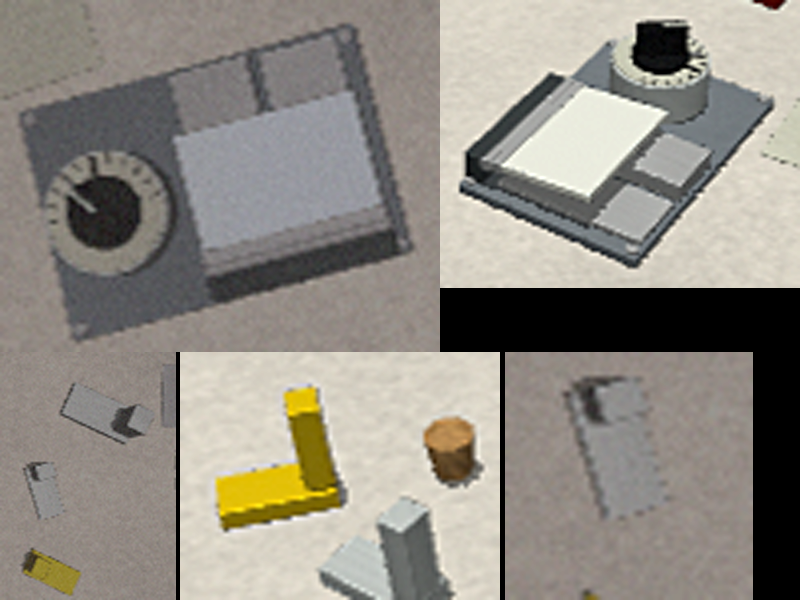

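```bash
cat >> h.py <<'E'
def gx(p,P): # gauge/obj pose (x,y,yaw) -> world
    P=np.atleast_2d(np.asarray(P,float)); c,s=np.cos(p[2]),np.sin(p[2])
    return np.c_[p[0]+c*P[:,0]-s*P[:,1],p[1]+s*P[:,0]+c*P[:,1],P[:,2]]
def box(a,b): return np.array([[x,y,z] for x in(a[0],b[0]) for y in(a[1],b[1]) for z in(a[2],b[2])])
# spacer, origin under grip point
SP=[box((-.065,-.018,0),(.010,.018,.014)),box((-.010,-.012,.014),(.010,.012,.079))]
def sil(c,p,boxes,S=4,z=0):
    m=np.zeros((420*S,560*S),np.uint8)
    for b in boxes:
        q=proj(c,gx(p,b+[0,0,z])); h=cv2.convexHull(((q+.5)*S*16).astype(np.float32)).astype(np.int32)
        cv2.fillConvexPoly(m,h,1,shift=4)
    return m>0
def fit(cs,ms,p0,boxes,z=0):
    from scipy.optimize import minimize
    M=[cv2.resize(m.astype(np.float32),(2240,1680),interpolation=cv2.INTER_LINEAR)>.5 for m in ms]
    sc=np.array([.01,.01,.1]);p0=np.array(p0,float)
    def f(d):
        return sum(1-(lambda a:(a&m).sum()/(a|m).sum())(sil(c,p0+d*sc,boxes,z=z)) for c,m in zip(cs,M))
    best=min((minimize(f,i,method='Nelder-Mead',options=dict(initial_simplex=np.array(i)+np.vstack([np.zeros(3),np.eye(3)*.8]),xatol=.01,fatol=1e-4)) for i in ([0,0,0],[.5,-.5,.5])),key=lambda r:r.fun)
    return p0+best.x*sc,best.fun
E
python3 - <<'E'
from h import *
from scipy.optimize import least_squares
t=cap('top'); s=cap('scene')
C=np.array([[.09,.175,.01],[.09,-.075,.01],[-.08,-.075,.01],[-.08,.175,.01]])
ut=np.array([[160.5,210.8],[242.5,189],[257.5,244],[173.8,267]]); us=np.array([[373.5,176.6],[331.6,227],[278.7,204.1]])
for w in ((1,1),(1,0),(0,1)):
    f=lambda p:np.r_[w[0]*(proj(t,gx(p,C))-ut).ravel(),w[1]*(proj(s,gx(p,C[:3]))-us).ravel()]
    r=least_squares(f,[.5,.1,.25]); print('gauge',r.x.round(4),np.abs(r.fun).max().round(2))
    if w==(1,1): g=r.x
def pick(n,cam,uv):
    return min(env.masks_of(n,cam),key=lambda m:np.hypot(*(np.array(m['point'])*[560,420]-uv)))['pixels']
mt,msn=pick('spacer_grip','top',(350,250)),pick('spacer_grip','scene',(192,245))
p0=[.46,-.265,.25]
print('spacer',*fit([t,s],[mt,msn],p0,SP)); print(*fit([t],[mt],p0,SP)); print(*fit([s],[msn],p0,SP))
k=gx(g,[[0,.122,.073]])[0]; print('knob',k, proj(t,k)); np.save('g.npy',g)
# pointer
im=t['img'].astype(int).sum(2); u0=proj(t,gx(g,[[0,.122,.06]]))[0]; print(u0)
x,y=np.round(u0).astype(int); print(im[y-11:y+10,x-12:x+11])
E
```

```text
gauge [0.5227 0.0839 0.2571] 2.85
gauge [0.5188 0.0838 0.2481] 1.35
gauge [0.5294 0.0809 0.2635] 1.55
spacer [ 0.47228911 -0.26603176  0.23042904] 0.21142906502440406
[ 0.47085153 -0.26460506  0.28299743] 0.09864445533235344
[ 0.47444755 -0.26659023  0.19935714] 0.08047544816835539
knob [0.4916641  0.20192352 0.073     ] [[179.62469683 234.05904721]]
[180.7147572  234.21138788]
[[172 176 249 246 200 207 260 261 193 116 223 274 270 255 259 252 236 240
  255 264 218 245 246]
 [175 248 279 274 269 214 222 272 201  80 200 269 271 261 263 257 260 256
  251 197 163 235 282]
 [192 187 236 267 265 283 279 272 224 118 154 237 270 257 260 256 269 255
  254 212 207 261 254]
 [246 207 160 223 264 269 276 226 178 119  81  53  63  61  71 140 238 260
  266 265 266 263 246]
 [274 271 233 185 213 264 220 113  72  67  69  73  66  68  67  64  68 140
  233 252 272 226 158]
 [259 267 265 220 131  47  62  62  78  81  73  75  76  67  65  70  72  61
  144 238 263 264 262]
 [220 261 286 237 151  63  75  28  57  71  53  70  68  74 100  73  69  61
   58 193 258 255 251]
 [209 251 203 247 251 145  74  80  63  6
[... 618 characters left out ...]
 47  84  63 197 261]
 [217 276 223 122  77  78  92  75  55  60  70  86  79  68  89  76  66  57
   74  47  64 201 258]
 [276 275 221 128  50  64  73  81  87  78  72  72  95  60  89  86  61  71
   73  49 168 239 262]
 [270 276 273 220  87  75  75  55  59  78  73  55  64  70  70  74  53  65
   71  92 200 274 254]
 [261 268 282 222 124  71  60  76  75  73  81  80  74  92  54  60  68  71
   79 157 239 259 255]
 [261 271 267 274 205  96  82  84  89  81  79  70  39  68  45  56  59  68
  122 227 257 274 262]
 [258 270 258 256 268 226 130  67  57  77  69  90  76  84  84  60  74 132
  222 267 263 256 253]
 [264 257 265 267 277 278 252 171 108  93  87  72  88  63  95 117 186 245
  262 263 262 273 260]]
```

```bash
cat >> h.py <<'E'
def go(tgt,jaw):
    """shift (mm, tool axes) and turn about tool x (deg) to bring TCP to tgt with the jaws opening along world yaw `jaw`, pointing straight down"""
    s=env.read_state(); A=R.from_rotvec(s['eef_rot']).as_matrix(); p=np.array(s['position'])
    best=None
    for k in (0,np.pi):
        y=np.array([np.cos(jaw+k),np.sin(jaw+k),0]); x=np.array([0,0,-1.]); T=np.c_[x,y,np.cross(x,y)]
        rv=R.from_matrix(A.T@T).as_rotvec()
        if best is None or np.linalg.norm(rv)<np.linalg.norm(best): best=rv
    print('t',round(s['time'],2),'at',p.round(4),'shift mm',(A.T@(np.array(tgt)-p)*1e3).round(1),'turn deg',np.degrees(best).round(1),'q6',round(s['joint_positions'][5],2),'F',np.round(s['ft_force'],1),'open',round(s['opening'],4))
E
python3 - <<'E'
from h import *
from scipy.optimize import least_squares
t=cap('top'); s=cap('scene')
C=np.array([[.09,.175,.01],[.09,-.075,.01],[-.08,-.075,.01],[-.08,.175,.01]])
T=np.array([[.0397,.065,.0456],[.0397,-.065,.0456]])
ut=np.array([[160.5,210.8],[242.5,189],[257.5,244],[173.8,267],[198,216],[242.5,205]]); us=np.array([[373.5,176.6],[331.6,227],[278.7,204.1],[340.5,181],[318,205.5]])
Pt=np.r_[C,T]; Ps=np.r_[C[:3]*[1,1,0],T]
for w in ((1,1),(1,0),(0,1)):
    f=lambda p:np.r_[w[0]*(proj(t,gx(p,Pt))-ut).ravel(),w[1]*(proj(s,gx(p,Ps))-us).ravel()]
    r=least_squares(f,[.5,.1,.25],loss='soft_l1'); print('gauge',r.x.round(4),f(r.x).round(1))
    if w==(1,1): g=r.x
np.save('g.npy',g)
o=proj(t,gx(g,[[0,.122,.06]]))[0]
a=ray(t,(168+4.1,223+6.9),.085);b=ray(t,(168+8.6,223+11.2),.085); d=a-b
k=gx(g,[[0,.122,.085]])[0]; print('pointer yaw',np.arctan2(d[1],d[0]),'from axis',np.arctan2(*(a-k)[1::-1]),np.linalg.norm(a-k),np.linalg.norm(b-k)); yaw=np.arctan2(d[1],d[0])
go([k[0],k[1],.2],yaw+np.pi/2)
print(k)
E
```

```text
gauge [0.521  0.0856 0.2577] [-2.  -0.6 -0.3 -2.2  0.4 -0.1 -0.5  0.5 -0.6 -0.2 -0.2 -1.8 -0.9  1.
 -0.6  0.4 -2.3  0.   0.2 -2.1 -1.3 -0.5]
gauge [0.5186 0.0844 0.2479] [-1.4 -0.4  0.5 -1.3  0.6  1.  -0.5  0.9 -0.1  0.4  0.4 -0.8 -0.   0.
 -0.   0.  -0.  -0.  -0.  -0.  -0.  -0. ]
gauge [0.5227 0.0873 0.2625] [-0.  -0.  -0.  -0.  -0.  -0.  -0.   0.  -0.  -0.  -0.  -0.  -0.2  0.8
  0.5  0.4 -1.3  0.2  1.  -2.1 -0.2 -0.4]
pointer yaw 0.8053260936145111 from axis 0.8932414314557524 0.020570501550041784 0.00393759514074379
t 2.2 at [0.2609 0.6226 0.2503] shift mm [  50.3 -298.   373.1] turn deg [-68.9   0.    0. ] q6 -0.04 F [-0.1 -0.  -1.5] open 0.0855
[0.48985664 0.20356316 0.085     ]
```

Call:
{"method": "servo_tool", "body": {"commands": [[0.05, -0.298, 0.373, -69, 0, 0], [0.05, -0.298, 0.373, -69, 0, 0], [0.05, -0.298, 0.373, -69, 0, 0], [0.05, -0.298, 0.373, -69, 0, 0], [0.05, -0.298, 0.373, -69, 0, 0], [0.05, -0.298, 0.373, -69, 0, 0], [0.05, -0.298, 0.373, -69, 0, 0], [0.05, -0.298, 0.373, -69, 0, 0]], "hand": 0.045}}

```text
time: 3.2
position: [0.4904, 0.2016, 0.2004]
eef_rot: [-0.633, 1.476, 0.632]
ft_force: [1.1, 0.7, 0.8]
opening: 0.045
```

Run:
```python
from h import *
g=np.load('g.npy');k=gx(g,[[0,.122,.079]])[0]; go(k,.83+np.pi/2)
```

```text
t 3.2 at [0.4904 0.2016 0.2004] shift mm [121.4   1.7   1. ] turn deg [-1.2  0.   0. ] q6 -2.04 F [1.1 0.7 0.8] open 0.045
```

Call:
{"method": "servo_tool", "body": {"commands": [[0.04, 0.002, 0.001, -1, 0, 0], [0.08, 0.002, 0.001, -1, 0, 0], [0.1, 0.002, 0.001, -1, 0, 0], [0.12, 0.002, 0.001, -1, 0, 0], [0.12, 0.002, 0.001, -1, 0, 0]]}}

```text
time: 3.82
position: [0.4887, 0.2057, 0.0795]
eef_rot: [-0.645, 1.474, 0.645]
ft_force: [0.2, -0.0, 0.5]
opening: 0.0451
```

Call:
{"method": "servo_tool", "body": {"commands": [[0, 0, 0, 0, 0, 0], [0, 0, 0, 0, 0, 0], [0, 0, 0, 0, 0, 0], [0, 0, 0, 0, 0, 0], [0, 0, 0, 0, 0, 0]], "hand": 0.0}}

```text
time: 4.45
position: [0.4906, 0.2047, 0.082]
eef_rot: [-0.647, 1.47, 0.641]
ft_force: [7.9, -12.3, 3.5]
opening: 0.0125
```

Run:
```python
from h import *
g=np.load('g.npy'); go([.49,.2035,.079],g[2]+np.pi/2)
s=env.read_state(); print(s['torque'],s['ft_force'])
```

```text
t 4.45 at [0.4906 0.2047 0.082 ] shift mm [ 3.  -0.4 -1.3] turn deg [32.5  0.2  0.2] q6 -2.05 F [  7.9 -12.3   3.5] open 0.0125
[-1.89667956 -1.30510074  0.07176238] [  7.91677043 -12.28121772   3.53787722]
```

Call:
{"method": "servo_tool", "body": {"commands": [[0, -0.003, 0, 4, 0, 0], [0, -0.003, 0, 10, 0, 0], [0, -0.003, 0, 16, 0, 0], [0, -0.003, 0, 22, 0, 0], [0, -0.003, 0, 28, 0, 0], [0, -0.003, 0, 33, 0, 0], [0, -0.003, 0, 33, 0, 0]]}}

```text
time: 5.32
position: [0.491, 0.2045, 0.082]
eef_rot: [-0.193, 1.562, 0.196]
ft_force: [-10.6, 3.7, 9.2]
opening: 0.0126
```

Run:
```python
from h import *
g=np.load('g.npy'); go([.49,.2035,.079],g[2]+np.pi/2)
s=env.read_state(); print(s['torque'],s['ft_force'])
```

```text
t 5.33 at [0.491  0.2045 0.082 ] shift mm [ 3.  -0.7 -1.3] turn deg [-0.6  0.  -0.1] q6 -1.47 F [-10.6   3.7   9.2] open 0.0126
[1.01098087 1.74477571 0.01057127] [-10.59120177   3.65318521   9.15042081]
```

Call:
{"method": "servo_tool", "body": {"commands": [[0, 0, 0, 0, 0, 0], [0, 0, 0, 0, 0, 0], [0, 0, 0, 0, 0, 0], [-0.05, 0, 0, 0, 0, 0], [-0.1, 0, 0, 0, 0, 0], [-0.15, 0, 0, 0, 0, 0], [-0.15, 0, 0, 0, 0, 0]], "hand": 0.045}}

```text
time: 6.2
position: [0.4923, 0.204, 0.2347]
eef_rot: [-0.194, 1.556, 0.196]
ft_force: [0.2, 0.4, -0.8]
opening: 0.045
```

Run:
```python
from h import *
go([.4715,-.266,.2],.235+np.pi/2)
```

```text
t 6.2 at [0.4923 0.204  0.2347] shift mm [  33.6 -450.4 -136.2] turn deg [ 0.8  0.4 -0. ] q6 -1.47 F [ 0.2  0.4 -0.8] open 0.045
```

Call:
{"method": "servo_tool", "body": {"commands": [[0.03, -0.45, -0.136, 1, 0, 0], [0.03, -0.45, -0.136, 1, 0, 0], [0.03, -0.45, -0.136, 1, 0, 0], [0.03, -0.45, -0.136, 1, 0, 0], [0.03, -0.45, -0.136, 1, 0, 0], [0.03, -0.45, -0.136, 1, 0, 0], [0.03, -0.45, -0.136, 1, 0, 0], [0.03, -0.45, -0.136, 1, 0, 0]], "hand": 0.06}}

```text
time: 7.2
position: [0.4693, -0.2687, 0.199]
eef_rot: [-0.18, 1.564, 0.181]
ft_force: [-0.2, 1.1, -0.3]
opening: 0.0601
```

Run:
```python
from h import *
t=cap('top'); s=cap('scene')
im=np.zeros((600,800,3),np.uint8)
f=lambda c,x,y,w,h,W,H:np.clip(cv2.resize(c['img'][y:y+h,x:x+w],(W,H),interpolation=cv2.INTER_CUBIC)*1.4,0,255).astype(np.uint8)
im[:300,:400]=f(t,155,200,60,45,400,300); im[:300,400:]=f(s,310,135,60,45,400,300)
im[300:,:400]=f(t,300,180,120,90,400,300); im[300:,400:]=f(s,130,160,120,90,400,300)
save(im,'c2.png'); go([.4715,-.266,.06],.235+np.pi/2)
```

```text
t 7.3 at [ 0.4694 -0.2687  0.1987] shift mm [138.7   2.    2.9] turn deg [-0.4 -0.1 -0.1] q6 -2.37 F [ 0.5 -0.  -0.3] open 0.0601
```

View pics/c2.png

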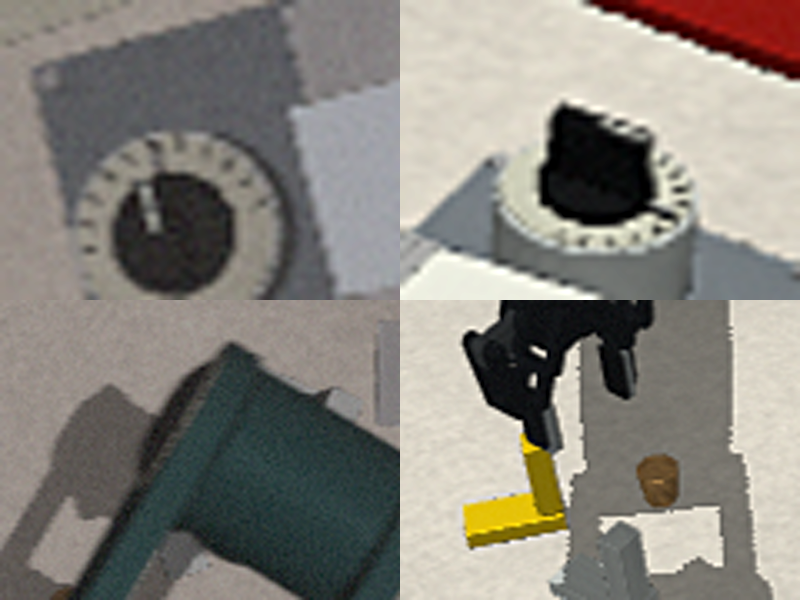

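Call:
{"method": "servo_tool", "body": {"commands": [[0.05, 0.002, 0.003, 0, 0, 0], [0.1, 0.002, 0.003, 0, 0, 0], [0.12, 0.002, 0.003, 0, 0, 0], [0.137, 0.002, 0.003, 0, 0, 0], [0.137, 0.002, 0.003, 0, 0, 0]]}}

```text
time: 7.92
position: [0.4728, -0.2632, 0.0633]
eef_rot: [-0.182, 1.563, 0.182]
ft_force: [-0.2, 0.1, -0.8]
opening: 0.06
```

Call:
{"method": "servo_tool", "body": {"commands": [[0, 0, 0, 0, 0, 0], [0, 0, 0, 0, 0, 0], [0, 0, 0, 0, 0, 0], [0, 0, 0, 0, 0, 0], [0, 0, 0, 0, 0, 0], [0, 0, 0, 0, 0, 0]], "hand": 0.0}}

```text
time: 8.68
position: [0.4732, -0.2636, 0.0646]
eef_rot: [-0.182, 1.562, 0.181]
ft_force: [-0.3, 1.8, 6.4]
opening: 0.0231
```

Run:
```python
from h import *
g=np.load('g.npy'); go(gx(g,[[.15,-.032,.16]])[0],g[2]+np.pi/2)
s=cap('scene')
m=min(env.masks_of('spacer_grip','scene'),key=lambda m:np.hypot(*(np.array(m['point'])*[560,420]-(192,245))))
print(m['score'],np.array(m['point'])*[560,420])
save(np.clip(cv2.resize(s['img'][190:280,130:250],(640,480),interpolation=cv2.INTER_CUBIC)*1.4,0,255).astype(np.uint8),'c3.png')
```

```text
t 8.68 at [ 0.4732 -0.2636  0.0646] shift mm [-95.4 300.8 277.5] turn deg [-1.5  0.1  0.1] q6 -2.36 F [-0.3  1.8  6.4] open 0.0231
0.57 [195.328 246.708]
```

View pics/c3.png

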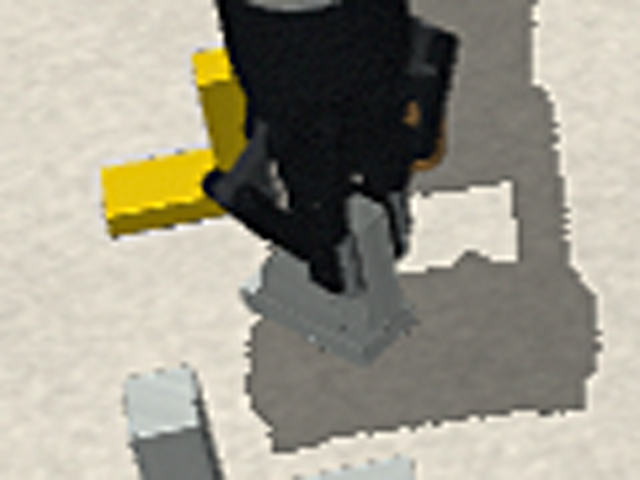

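Call:
{"method": "servo_tool", "body": {"commands": [[-0.05, 0, 0, 0, 0, 0], [-0.1, 0, 0, 0, 0, 0], [-0.1, 0.05, 0.04, 0, 0, 0], [-0.1, 0.09, 0.08, 0, 0, 0]]}}

```text
time: 9.28
position: [0.5305, -0.1564, 0.1646]
eef_rot: [-0.181, 1.561, 0.18]
ft_force: [1.3, -1.1, -1.8]
opening: 0.0234
```

Run:
```python
from h import *
g=np.load('g.npy'); go(gx(g,[[.125,-.032,.165]])[0],g[2]+np.pi/2)
```

```text
t 9.28 at [ 0.5305 -0.1564  0.1646] shift mm [ -0.3 209.3 171.7] turn deg [-1.6  0.1  0.1] q6 -2.13 F [ 1.3 -1.1 -1.8] open 0.0234
```

Call:
{"method": "servo_tool", "body": {"commands": [[0, 0.04, 0.033, -0.5, 0, 0], [0, 0.08, 0.066, -1, 0, 0], [0, 0.12, 0.099, -1.5, 0, 0], [0, 0.16, 0.131, -1.5, 0, 0], [0, 0.195, 0.16, -1.5, 0, 0], [0, 0.209, 0.172, -1.5, 0, 0], [0, 0.209, 0.172, -1.5, 0, 0]]}}

```text
time: 10.15
position: [0.6495, 0.086, 0.1632]
eef_rot: [-0.203, 1.562, 0.203]
ft_force: [-0.3, -0.8, -1.3]
opening: 0.0233
```

Run:
```python
from h import *
g=np.load('g.npy'); go(gx(g,[[.12,-.032,.09]])[0],g[2]+np.pi/2)
t=cap('top');s=cap('scene')
im=np.zeros((600,800,3),np.uint8)
f=lambda c,x,y,w,h,W,H:np.clip(cv2.resize(c['img'][y:y+h,x:x+w],(W,H),interpolation=cv2.INTER_CUBIC)*1.4,0,255).astype(np.uint8)
im[:300,:400]=f(t,155,160,120,90,400,300); im[:,400:]=f(s,270,120,100,150,400,600)
save(im,'c4.png')
st=env.read_state(); A=R.from_rotvec(st['eef_rot']).as_matrix(); p=np.array(st['position']); print(p)
for n,c in(('top',t),('scene',s)):
    for m in env.masks_of('spacer_grip',n)[:4]:
        uv=np.array(m['point'])*[560,420]; 
        cs,_=cv2.findContours(m['pixels'].astype(np.uint8),0,2); k=max(cs,key=cv2.contourArea)
        print(n,round(m['score'],2),uv,cv2.approxPolyDP(k,1.5,True)[:,0].tolist() if uv[0]<340 and n=='scene' and uv[0]>230 else '')
# predicted held spacer outline
pose=[p[0],p[1],g[2]]
for c in (t,s): print(proj(c,gx(pose,SP[0]+[0,0,p[2]-.0646])).round(1).tolist())
```

```text
t 10.15 at [0.6495 0.086  0.1632] shift mm [73.2  0.3 -4.4] turn deg [ 0.1 -0.   0. ] q6 -1.74 F [-0.3 -0.8 -1.3] open 0.0233
[0.64911823 0.08466337 0.16331259]
top 0.66 [384.216 211.008] 
top 0.57 [424.312 202.902] 
top 0.55 [217.28  177.198] 
scene 0.68 [342.328 186.102] 
scene 0.68 [168.504 221.718] 
scene 0.66 [176.008 285.6  ] 
[[233.7, 195.8], [233.2, 195.2], [220.8, 199.4], [220.0, 198.8], [226.5, 169.1], [225.8, 168.2], [213.6, 172.7], [212.8, 171.8]]
[[326.8, 188.7], [327.1, 184.3], [333.8, 181.2], [334.1, 176.8], [353.8, 199.2], [354.4, 194.8], [360.5, 191.3], [361.0, 186.9]]
```

View pics/c4.png

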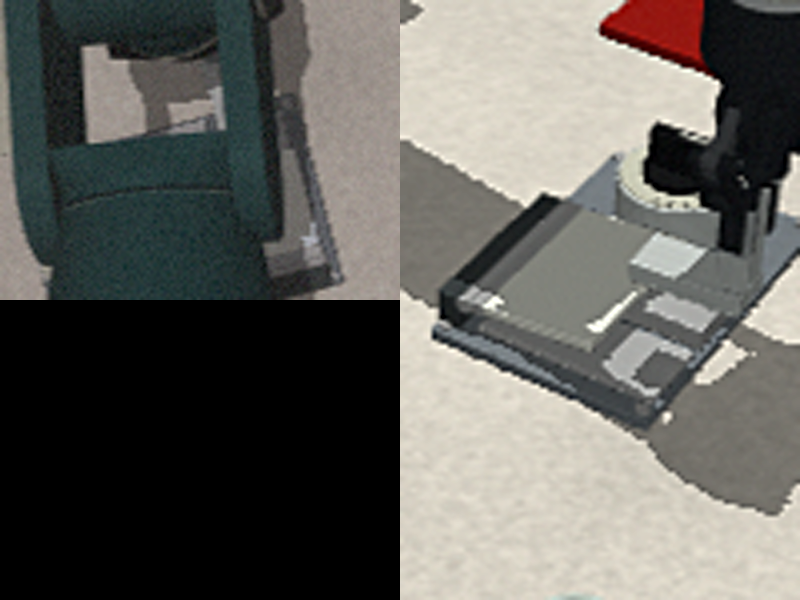

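Call:
{"method": "servo_tool", "body": {"commands": [[0.03, 0, -0.004, 0, 0, 0], [0.06, 0, -0.004, 0, 0, 0], [0.073, 0, -0.004, 0, 0, 0], [0.079, 0, -0.004, 0, 0, 0], [0.079, 0, -0.004, 0, 0, 0]]}}

```text
time: 10.98
position: [0.6457, 0.0843, 0.0849]
eef_rot: [-0.202, 1.561, 0.202]
ft_force: [1.1, 0.3, -0.8]
opening: 0.0236
```

Call:
{"method": "servo_tool", "body": {"commands": [[0.0015, 0, 0, 0, 0, 0], [0.003, 0, 0, 0, 0, 0], [0.003, 0, 0, 0, 0, 0]]}}

```text
time: 11.35
position: [0.6456, 0.0845, 0.0814]
eef_rot: [-0.202, 1.561, 0.202]
ft_force: [0.5, -0.2, -1.6]
opening: 0.0235
```

Call:
{"method": "servo_tool", "body": {"commands": [[0.001, 0, 0, 0, 0, 0], [0.001, 0, 0, 0, 0, 0]]}}

```text
time: 11.6
position: [0.6457, 0.0845, 0.0806]
eef_rot: [-0.202, 1.561, 0.202]
ft_force: [0.8, -0.4, 1.3]
opening: 0.0236
```

Run:
```python
from h import *
g=np.load('g.npy'); go(gx(g,[[.055,-.032,.0806]])[0],g[2]+np.pi/2)
```

```text
t 11.6 at [0.6457 0.0845 0.0806] shift mm [ -0.1   0.8 -65.3] turn deg [-0.  0.  0.] q6 -1.74 F [ 0.8 -0.4  1.3] open 0.0236
```

Call:
{"method": "servo_tool", "body": {"commands": [[0, 0, -0.007, 0, 0, 0], [0, 0, -0.014, 0, 0, 0], [0, 0, -0.022, 0, 0, 0], [0, 0.001, -0.03, 0, 0, 0], [0, 0.001, -0.038, 0, 0, 0], [0, 0.001, -0.045, 0, 0, 0], [0, 0.001, -0.045, 0, 0, 0]]}}

```text
time: 12.48
position: [0.6011, 0.0738, 0.0806]
eef_rot: [-0.202, 1.562, 0.202]
ft_force: [-0.6, 0.4, 7.4]
opening: 0.0234
```

Call:
{"method": "servo_tool", "body": {"commands": [[0, 0, -0.004, 0, 0, 0], [0, 0, -0.008, 0, 0, 0], [0, 0, -0.012, 0, 0, 0], [0, 0, -0.012, 0, 0, 0]]}}

```text
time: 12.98
position: [0.5897, 0.0708, 0.0806]
eef_rot: [-0.202, 1.561, 0.202]
ft_force: [0.1, -0.6, 5.9]
opening: 0.0235
```

Run:
```python
from h import *
g=np.load('g.npy'); go(gx(g,[[.055,-.032,.0806]])[0],g[2]+np.pi/2)
t=cap('top');s=cap('scene')
save(np.clip(cv2.resize(s['img'][130:230,270:390],(720,600),interpolation=cv2.INTER_CUBIC)*1.4,0,255).astype(np.uint8),'c5.png')
```

```text
t 12.97 at [0.5897 0.0708 0.0806] shift mm [-0.  -0.2 -7.7] turn deg [-0.  0.  0.] q6 -1.75 F [ 0.1 -0.6  5.9] open 0.0235
```

View pics/c5.png

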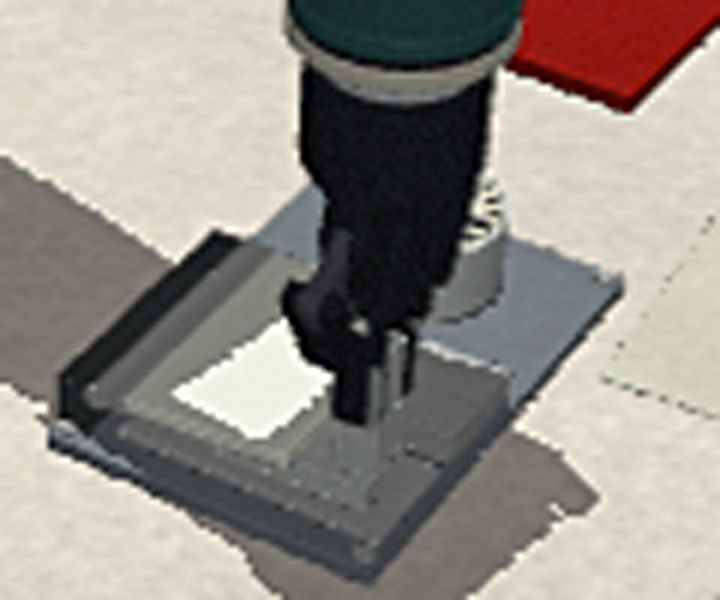

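Call:
{"method": "servo_tool", "body": {"commands": [[0, 0, -0.003, 0, 0, 0], [0, 0, -0.006, 0, 0, 0], [0, 0, -0.008, 0, 0, 0], [0, 0, -0.008, 0, 0, 0]]}}

```text
time: 13.58
position: [0.5822, 0.0688, 0.0806]
eef_rot: [-0.202, 1.561, 0.202]
ft_force: [2.3, 1.4, 6.7]
opening: 0.0233
```

Call:
{"method": "servo_tool", "body": {"commands": [[0, 0, -0.001, 0, 0, 0], [0, 0, -0.002, 0, 0, 0], [0, 0, -0.002, 0, 0, 0]]}}

```text
time: 13.95
position: [0.5804, 0.0683, 0.0806]
eef_rot: [-0.202, 1.561, 0.202]
ft_force: [2.8, 1.5, 5.6]
opening: 0.023
```

Call:
{"method": "servo_tool", "body": {"commands": [[0, 0, -0.001, 0, 0, 0], [0, 0, -0.002, 0, 0, 0], [0, 0, -0.002, 0, 0, 0]]}}

```text
time: 14.32
position: [0.5789, 0.0679, 0.0808]
eef_rot: [-0.202, 1.559, 0.202]
ft_force: [7.1, 2.3, 3.4]
opening: 0.0231
```

Run:
```python
from h import *
g=np.load('g.npy'); go(gx(g,[[.05,-.032,.0806]])[0],g[2]+np.pi/2)
s=cap('scene')
save(np.clip(cv2.resize(s['img'][170:220,290:350],(720,600),interpolation=cv2.INTER_CUBIC)*1.5,0,255).astype(np.uint8),'c6.png')
```

```text
t 14.32 at [0.5789 0.0679 0.0808] shift mm [ 0.2 -0.1 -1.5] turn deg [-0.   0.1  0. ] q6 -1.76 F [7.1 2.3 3.4] open 0.0231
```

View pics/c6.png

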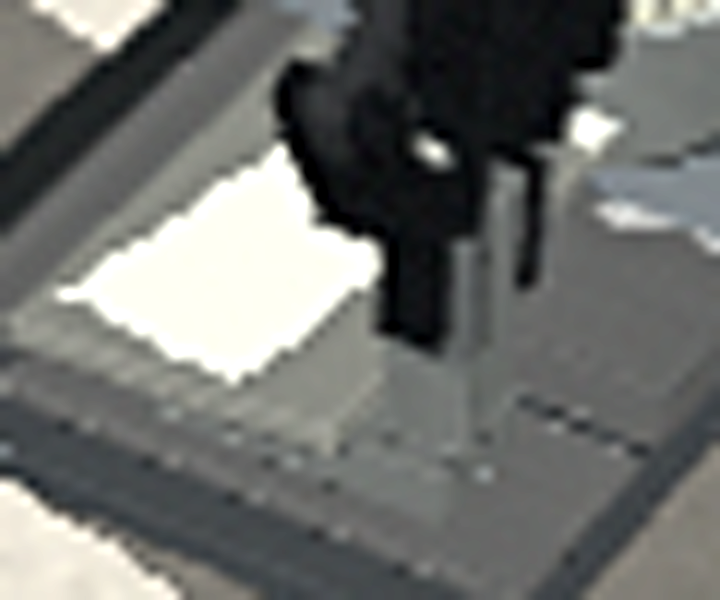

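Call:
{"method": "servo_tool", "body": {"commands": [[0, 0, 0.001, 0, 0, 0], [0, 0, 0.001, 0, 0, 0], [0, 0, 0.001, 0, 0, 0], [0, 0, 0.001, 0, 0, 0], [0, 0, 0.001, 0, 0, 0]], "hand": 0.05}}

```text
time: 15.0
position: [0.5794, 0.0681, 0.0802]
eef_rot: [-0.202, 1.562, 0.202]
ft_force: [-0.1, -0.3, -0.4]
opening: 0.0498
```

Call:
{"method": "servo_tool", "body": {"commands": [[-0.02, 0, 0, 0, 0, 0], [-0.05, 0, 0, 0, 0, 0], [-0.09, 0, 0, 0, 0, 0], [-0.09, 0, 0, 0, 0, 0]]}}

```text
time: 15.5
position: [0.5808, 0.0682, 0.1753]
eef_rot: [-0.202, 1.555, 0.202]
ft_force: [0.3, -0.4, -0.2]
opening: 0.0501
```

Run:
```python
from h import *
g=np.load('g.npy'); go(gx(g,[[.014,.01,.13]])[0],g[2]+np.pi/2)
s=cap('scene')
save(np.clip(cv2.resize(s['img'][150:230,275:371],(720,600),interpolation=cv2.INTER_CUBIC)*1.4,0,255).astype(np.uint8),'c7.png')
```

```text
t 15.5 at [0.5808 0.0682 0.1753] shift mm [ 45.1  42.1 -39.7] turn deg [-0.   0.4  0.1] q6 -1.76 F [ 0.3 -0.4 -0.2] open 0.0501
```

View pics/c7.png

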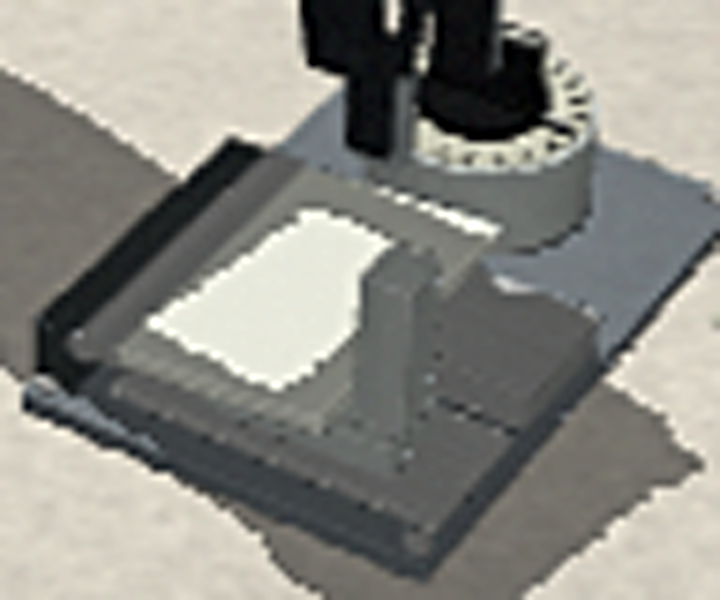

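Call:
{"method": "servo_tool", "body": {"commands": [[0, 0.021, -0.02, 0, 0, 0], [0, 0.042, -0.04, 0, 0, 0], [0, 0.042, -0.04, 0, 0, 0], [0.04, 0.042, -0.04, 0, 0, 0], [0.08, 0.042, -0.04, 0, 0, 0], [0.1, 0.042, -0.04, 0, 0, 0], [0.105, 0.042, -0.04, 0, 0, 0], [0.105, 0.042, -0.04, 0, 0, 0]], "hand": 0.0}}

```text
time: 16.55
position: [0.5307, 0.0985, 0.0662]
eef_rot: [-0.202, 1.56, 0.202]
ft_force: [-0.2, 0.1, -0.3]
opening: 0.0002
```

Run:
```python
from h import *
g=np.load('g.npy'); go(gx(g,[[.014,.01,.0625]])[0],g[2]+np.pi/2)
```

```text
t 16.55 at [0.5307 0.0985 0.0662] shift mm [3.7 0.  1.3] turn deg [-0.  0.  0.] q6 -1.69 F [-0.2  0.1 -0.3] open 0.0002
```

Call:
{"method": "servo_tool", "body": {"commands": [[0.002, 0, 0, 0, 0, 0], [0.004, 0, 0, 0, 0, 0], [0.006, 0, 0, 0, 0, 0], [0.008, 0, 0, 0, 0, 0], [0.008, 0, 0, 0, 0, 0]]}}

```text
time: 17.18
position: [0.5303, 0.0986, 0.0574]
eef_rot: [-0.202, 1.561, 0.202]
ft_force: [1.9, 0.5, 2.9]
opening: 0.0
```

Call:
{"method": "servo_tool", "body": {"commands": [[0.0005, 0, 0, 0, 0, 0], [0.001, 0, 0, 0, 0, 0], [0.001, 0, 0, 0, 0, 0]]}}

```text
time: 17.55
position: [0.5303, 0.0985, 0.057]
eef_rot: [-0.202, 1.561, 0.202]
ft_force: [-0.5, 0.7, 10.2]
opening: -0.0
```

Call:
{"method": "servo_tool", "body": {"commands": [[0.0003, 0, 0, 0, 0, 0], [0.0006, 0, 0, 0, 0, 0], [0.0006, 0, 0, 0, 0, 0], [0.0006, 0, 0, 0, 0, 0]]}}

```text
time: 18.05
position: [0.5303, 0.0985, 0.0569]
eef_rot: [-0.202, 1.561, 0.202]
ft_force: [-4.8, -1.3, 16.9]
opening: -0.0
```

Run:
```python
from h import *
s=cap('scene')
save(np.clip(cv2.resize(s['img'][140:230,270:378],(720,600),interpolation=cv2.INTER_CUBIC)*1.4,0,255).astype(np.uint8),'c8.png')
st=env.read_state(); print(st['time'],st['ft_force'],st['position'])
```

```text
18.1 [-5.03165091 -0.56932169 17.97865739] [0.53033213 0.09855882 0.05693388]
```

View pics/c8.png

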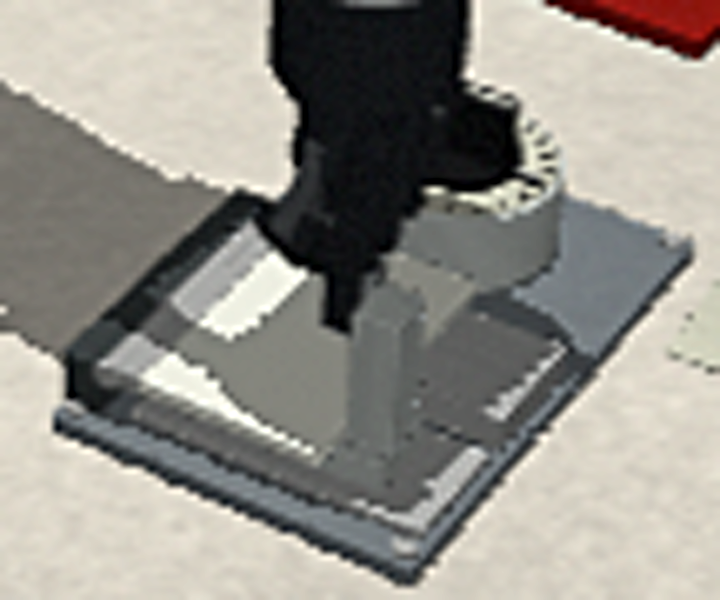

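The picture shows the fingertips on the tile. The spacer post stands upright at the tile's free edge, and the knob pointer is still at the long mark. The press is steady at 17–18 N, so I'm handing in.

Run:
```python
from bench import env
print(env.finish_job()); s=env.read_state(); print(s['time'],s['ft_force'])
```

```text
the job is handed in; nothing more can be done
None
the job is handed in; nothing more can be done
```

All three steps are done and the job is handed in at about 18 s; no verdict was reported.

- **Knob:** I turned it about 0.57 rad clockwise. The tool ended within 0.6° of the gauge's axis, and the later pictures show the pointer at the long zero mark.
- **Spacer:** I took the smaller grey one and left the yellow and the larger grey. I set it on the low pad, on the gauge's -y side, and slid it in until the side force rose to about 7 N and the handle met the tile edge. After release the picture showed it upright at the edge.
- **Tile:** I pressed it with closed fingertips. The force climbed from 3 to 10 to 18 N while the tool stopped at 57 mm, which is the height for a level tile. It was still held down at about 18 N when I handed in.

**Disagreements:** The two cameras differed by about 4 mm and 0.015 rad on the gauge, and by about 4 mm and 0.08 rad on the spacer. The fit was therefore settled by contact force. I did not measure the spacer's final position separately from the pictures. I also made no separate check that the other things on the bench had stayed put; nothing suggested contact with them.

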